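# Open the pastry filling machine's quarter-turn cap

## Task

Open the filling machine for cleaning: slide the guard pane up out of its slotted holder by its yellow edge and leave it in the grey wash tub, then undo the red cap. Nobody remembers whether it opens clockwise or anticlockwise, so find out by trying, then lift it straight off its neck and finish while still gripping it, upright and still, about ten centimetres above its seat. Leave the mug, jar and shaker where they are.

Things in the scene. Friction and masses are not known exactly. Their poses are not given: they have to be found in the camera images.
- machine: steel filling machine, fixed, left or right on the counter: housing 200 x 180 mm with a flat deck 90 mm high. Origin on the counter straight below the cap's axis, z up; housing x -75 to +125, y -90 to +90 mm. Behind the cap (x +51 to +123 mm) a blue gear cover, 150 mm wide, rises to 132 mm; in front of it (-x) stands the guard pane in two slotted posts.
- slots (a point): middle between the two aluminium slotted posts, at deck height (90 mm), 38 mm in front (-x) of the cap's axis; posts at y 53 to 69 mm on either side, rising to 140 mm. Their slots, 8.5 mm wide and open upward, hold the pane's two side edges; its foot stands on the deck.
- seat (a point): where the cap's origin lies when seated: on the machine's vertical axis, 92 mm above the counter; axes as the machine's. 30 mm higher the cap is clear of the neck.
- pane: dark green see-through guard pane, loose, about 0.12 kg: 6 mm thick (x), 120 mm wide (y), 125 mm tall with its yellow top grip strip. Origin at the middle of its lower edge, z up along the pane. It starts in the slots, lower edge 90 mm above the counter, top at 215 mm; raised 50 mm it is clear of them. While it is in, the cap's bar cannot turn far enough to open.
- pane_grip (a point): centre of the pane's yellow grip strip, 115 mm above its lower edge; strip 10 mm thick (x), 74 mm long (y), 20 mm tall
- pane_mid (a point): the middle of the pane, 60 mm above its lower edge
- cap: loose round red cap, about 0.12 kg, 61 mm across, 32 mm high, with a white grip bar on top. Origin at the centre of its lower rim, z up. A quarter-turn cap, tabs under a flange: it does not rise as it turns, and locked it lifts 4 mm at most. It opens anticlockwise or clockwise seen from above; which one changes by day and cannot be seen.
- cap_bar (a point): middle of the bar, 50 mm above the rim: 14 mm thick (x), 84 long (y), 36 tall (124 to 160 mm over the counter when seated). Straight = along the machine's y; it starts within 6 degrees of that. Wrong way: hard stop some 12 degrees from straight. Right way: turns easily, lifts off anywhere from 55 to 69 degrees from straight (aim at 62), hard stop at 71.
- tub: open grey wash tub, fixed, empty, outside 230 mm (x) by 220 mm (y) and 75 mm high, walls and floor 5 mm thick. Origin on the counter under its centre. The pane may stand, lean or lie in it.
- mug: white mug, 76 mm across, 90 mm high, loose bystander; origin at the centre of its underside
- jar: amber jar with a yellow lid, 68 mm across, 110 mm high, loose bystander; origin at the centre of its underside
- shaker: steel shaker, 60 mm across, 100 mm high, loose bystander; origin at the centre of its underside

How it is judged:
By the outcome, as a careful person would: the job done as asked, in the order asked, and still so for the second after the job is handed in, while the arm keeps its last pose, push and grip.
It also fails if it takes over 66 s, if anything falls off the work surface, if the arm or the gripper's body presses on something with over 40 N, if the wrist force passes 120 N, or if a joint passes its speed limit or range.

## Robot

A 7-joint arm with a two-finger parallel gripper is mounted at the origin on the work surface. World frame = base frame: x ahead of the robot, y to its left, z up, the work surface at z = 0. Lengths are in m, angles in rad, forces in N, time in s.
With the tool pointing down it reaches from about 0.4 to 0.875 m from the base axis. Payload 6.5 kg.
Tool frame: the origin (TCP) lies midway between the tips of the shut fingers; the grasp point (between the pads) lies 19 mm behind it; x points along the fingers, z is the direction in which the jaws open and shut, and the axes are right-handed (so a half turn about x gives the same grasp; the last joint's range is limited). The gripper opens to 88 mm and grips with 3 to 60 N. Pads are 18 mm wide; open, the fingers measure 123 mm over their backs; the gripper's body (75 mm by 187 mm) begins 45 mm behind the grasp point.
Start: joints at [1.236, 0.536, -0.004, 1.538, 0.003, 1.067, -0.071], TCP at [0.173, -0.627, 0.239] pointing down, gripper open.
Joint ranges: [-2.7, 2.7], [-0.37, 2.16], [-1.27, 1.26], [0.24, 2.4], [-1.31, 4.45], [0.19, 1.91], [-2.76, 2.76]. Speed limits (rad/s): [2.39, 2.39, 3.14, 3.14, 3.14, 3.14, 3.14].

## Interface

Orientations are given as [roll, pitch, yaw] about the fixed x, y, z axes, in that order (R = Rz(yaw) Ry(pitch) Rx(roll)).
In Python, from rig import state, snapshot, finish_job, outline_of, landmark_of gives the robot as it stands.
- The arm moves only by the tool apply_moves, never from a script. Its argument "increments" is a list of rows, each a list of 7 numbers: the shift along the tool's x, y, z in m, then the turn, a rotation vector about the tool's x, y, z in rad, then the gripper command: -1 is shut, 1 is fully open, values between are in proportion. A call has 1 to 12 rows; each row shifts and turns the commanded pose from where the row before left it, along the tool's axes as they then stand; what a row does not reach is not made up. A row lasts 1/12 s, in which the tool goes at most 41.7 mm and 7.16 degrees, less where a joint would pass 70% of its speed; a pose out of reach is approached as far as the arm can. A call with a gripper value outside its range is refused whole. The fingers move at their own pace and stop on an object; the grip force is fixed at half the most. Time passes only in rows, so rows that do not move let the fingers close. It gives the time, the measured TCP pose, the force and the opening at its end, in the units of the state.
- state(): the state, without advancing time (a new reading comes with each control period).
- snapshot(name): name is "scene" or "top"; returns a dict with "pixels" (480x640x3 uint8, red, green, blue), "camera_matrix" (3x3 intrinsics, pixels), "position" and "rotation" of the camera in the world. Camera axes: x right, y down, z forward; pixel columns grow to the right and rows downward; lengths in m; the calibration is good to about 2 mm. A picture is of the moment at which its call begins. There is no depth.
- finish_job(): hands the job in, once; it reports no verdict.
Trained networks look in a picture, given as the dict that the camera call returned (one of the last four; its "shot" number tells which), for a name from the list of things; names that differ only in an ending like _2 or _b are one class to them, and where a whole thing is asked for, a point or a joint stands for the part that bears it (a point fixed in the world has none). Each returns a list of dicts, best first, with "p" (0 to 1); they miss things now and then, are a little off and sometimes report something else, mostly with a low value. They report only what shows in the picture. A call takes as long as a camera call.
- outline_of(picture, name): "mask" (480x640 bool, what is visible of it).
- landmark_of(picture, name): "xyz" ([x, y, z] in m, in the coordinates of the camera as it stood for that picture, good to about 4 mm: a listed point, or the origin of a listed thing).
The state is a dict: "time_s": time; "q": joint angles; "joint_velocities": joint speeds; "joint_efforts": joint torques, N m; "tcp_pos": TCP position; "orientation": TCP orientation; "wrist_force": force on the tool from outside, world axes, zero at the start; "ft_torque": the same for the moment, N m; "grip_width": finger opening in m.
Only numpy, scipy, OpenCV 4.12 (cv2) and the standard library are available. Lean on these libraries where they do the work, as an engineer would, in place of code of your own. Each camera call takes 0.05 s, during which the arm holds its last target. There are 200 camera calls.

## Working session

There is one attempt and no reset: what is moved stays moved. The work goes in short steps, Python scripts to look and compute and a tool call to move; the robot and the scene stay as the last step left them, time stands still between calls to the robot, and variables do not carry over. Pictures are saved under pics/ and viewed, about 8 in all and at most 12, crops included, and the job is handed in when it is done.

Besides the shell and the picture viewer there is one more tool, called after ">>>" as name(argument=value, ...) on one line, values as JSON. apply_moves: Moves the arm, as the interface text tells. Its arguments: {"type":"object","properties":{"increments":{"type":"array","items":{"type":"array","items":{"type":"number"}}}},"required":["increments"]}

```bash
mkdir -p pics; ls
cat > h.py <<'E'
import numpy as np, cv2
from rig import state, snapshot, finish_job, outline_of, landmark_of
from scipy.spatial.transform import Rotation as R
def W(pic,p): return np.array(pic["rotation"])@np.array(p)+np.array(pic["position"])
def lm(pic,names,n=2):
    for nm in names:
        for d in landmark_of(pic,nm)[:n]: print(pic.get("shot"),nm,round(d["p"],2),W(pic,d["xyz"]).round(4))
def save(pic,f): cv2.imwrite("pics/"+f,np.ascontiguousarray(pic["pixels"][:,:,::-1]))
E
python3 - <<'E'
from h import *
s=state(); print({k:np.round(v,3) for k,v in s.items()}); print(R.from_euler('xyz',s['orientation']).as_matrix().round(3))
for n in("scene","top"):
    p=snapshot(n); save(p,n+"0.png"); print(n,np.round(p["position"],3),np.round(p["rotation"],2).tolist())
    lm(p,["machine","slots","seat","pane","pane_grip","pane_mid","cap","cap_bar","tub","mug","jar","shaker"],1)
E
```

```text
pics
{'time_s': np.float64(0.0), 'q': array([ 1.236,  0.537, -0.004,  1.539,  0.003,  1.067, -0.071]), 'joint_velocities': array([-0.   ,  0.001, -0.001, -0.002, -0.001,  0.001, -0.002]), 'joint_efforts': array([-0.0000e+00, -5.7097e+01,  9.9100e-01, -2.5161e+01, -5.6000e-02,
        1.8000e-02,  0.0000e+00]), 'tcp_pos': array([ 0.172, -0.626,  0.238]), 'orientation': array([-3.057,  1.569,  1.924]), 'wrist_force': array([-0.412,  0.348, -0.123]), 'ft_torque': array([-0.07 , -0.022, -0.013]), 'grip_width': np.float64(0.088)}
[[-0.001  0.964  0.266]
 [ 0.002  0.266 -0.964]
 [-1.    -0.    -0.002]]
scene [1.053 0.428 0.994] [-2.52, 0.01, 2.36]
1 machine 0.79 [4.1315 3.5072 4.0727]
1 slots 0.59 [3.971  3.3467 3.9122]
1 seat 0.64 [3.959  3.3347 3.9002]
1 pane 0.79 [3.9514 3.3272 3.8926]
1 pane_grip 0.86 [3.7335 3.1092 3.6747]
1 pane_mid 0.66 [3.8563 3.2321 3.7976]
1 cap 0.7 [3.945  3.3208 3.8863]
1 cap_bar 0.56 [3.8646 3.2404 3.8059]
1 tub 0.87 [3.1396 2.5153 3.0808]
1 mug 0.66 [4.8128 4.1885 4.754 ]
1 jar 0.56 [3.9823 3.3581 3.9236]
1 shaker 0.88 [2.5392 1.9149 2.4804]
top [ 0.431 -0.003  1.433] [-3.0, -0.01, -1.54]
2 machine 0.9 [-2.1998 -2.6338 -1.1976]
2 slots 0.62 [-2.0758 -2.5098 -1.0736]
2 seat 0.65 [-2.045  -2.4789 -1.0427]
2 pane 0.63 [-2.0623 -2.4962 -1.06  ]
2 pane_grip 0.53 [-1.8859 -2.3199 -0.8837]
2 pane_mid 0.54 [-1.9681 -2.402  -0.9658]
2 cap 0.91 [-2.053  -2.487  -1.0508]
2 cap_bar 0.98 [-1.9729 -2.4069 -0.9707]
2 tub 0.57 [-1.1405 -1.5745 -0.1383]
2 mug 0.95 [-2.9702 -3.4042 -1.968 ]
2 jar 0.77 [-1.8765 -2.3104 -0.8742]
2 shaker 0.91 [-0.4816 -0.9155  0.5207]
```

```bash
sed -i 's/^def W.*/def W(pic,p): return R.from_euler("xyz",pic["rotation"]).as_matrix()@np.array(p)+np.array(pic["position"])/' h.py
python3 - <<'E'
from h import *
for n in("scene","top"):
    p=snapshot(n); print(n)
    lm(p,["machine","slots","seat","pane","pane_grip","pane_mid","cap","cap_bar","tub","mug","jar","shaker"],1)
a=cv2.imread("pics/scene0.png");b=cv2.imread("pics/top0.png")
E
```

```text
scene
3 machine 0.67 [ 0.5601 -0.1488 -0.0016]
3 slots 0.85 [ 0.5186 -0.1635  0.0883]
3 seat 0.6 [ 0.5558 -0.1489  0.091 ]
3 pane 0.7 [ 0.5177 -0.1609  0.0896]
3 pane_grip 0.93 [ 0.5251 -0.1556  0.2055]
3 pane_mid 0.79 [ 0.5204 -0.16    0.1505]
3 cap 0.56 [ 0.558  -0.1506  0.0938]
3 cap_bar 0.89 [ 0.5511 -0.1548  0.1385]
3 tub 0.74 [0.511  0.1943 0.0042]
3 mug 0.78 [ 0.4953 -0.418  -0.0005]
3 jar 0.88 [ 0.8019 -0.0231 -0.0009]
3 shaker 0.98 [0.4851 0.4038 0.0015]
top
4 machine 0.76 [ 0.5626 -0.1513 -0.0034]
4 slots 0.81 [ 0.526  -0.162   0.0931]
4 seat 0.67 [ 0.5613 -0.1538  0.09  ]
4 pane 0.56 [ 0.5276 -0.1608  0.0907]
4 pane_grip 0.56 [ 0.5233 -0.1585  0.2097]
4 pane_mid 0.76 [ 0.5238 -0.1574  0.1508]
4 cap 0.82 [ 0.5631 -0.1535  0.0913]
4 cap_bar 0.92 [ 0.5641 -0.1537  0.1426]
4 tub 0.97 [5.162e-01 1.907e-01 1.000e-04]
4 mug 0.78 [ 0.4938 -0.4168  0.001 ]
4 jar 0.95 [ 0.807  -0.0222 -0.0041]
4 shaker 0.95 [ 0.4882  0.4062 -0.0019]
```

View pics/top0.png

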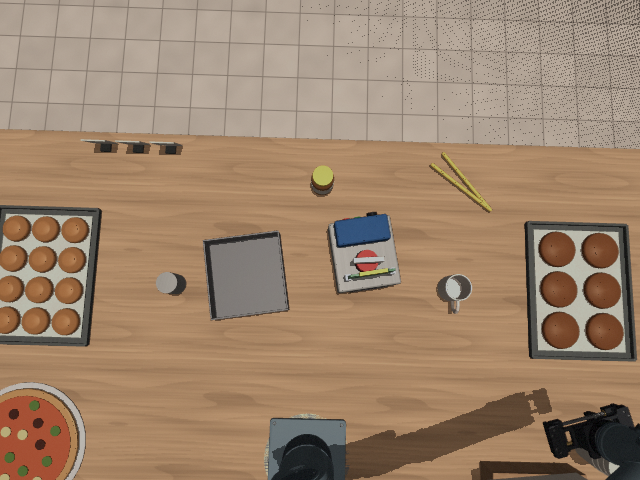

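View pics/scene0.png

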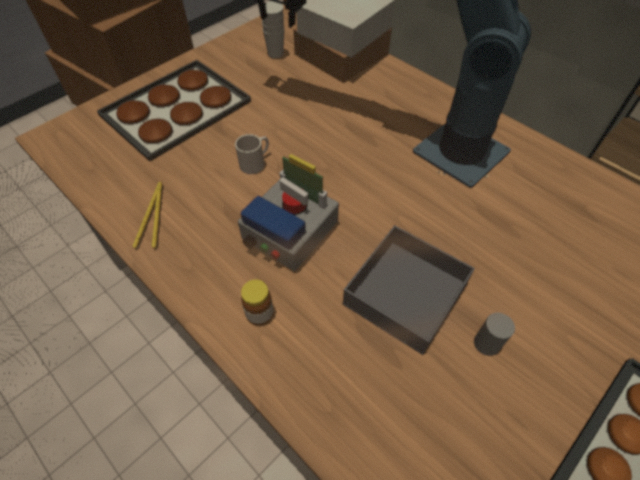

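The top view shows the machine at (365,255) with cover behind, pane strip at (370,274), tub at (246,275), shaker (168,283), mug (455,290), jar (322,180). Now the yaws, by back-projecting outlines.

```bash
cat >> h.py <<'E'
def bp(pic,uv,z):
    K=np.array(pic["camera_matrix"]); uv=np.atleast_2d(uv).astype(float)
    r=np.c_[uv,np.ones(len(uv))]@np.linalg.inv(K).T@R.from_euler("xyz",pic["rotation"]).as_matrix().T
    o=np.array(pic["position"]); return (o+r*((z-o[2])/r[:,2])[:,None])
def rect(pic,mask,z):
    v,u=np.nonzero(mask); P=bp(pic,np.c_[u,v],z)[:,:2]
    c,s,a=cv2.minAreaRect((P*1000).astype(np.float32)); d=P-P.mean(0); w,V=np.linalg.eigh(d.T@d)
    ax=V[:,1]; print(len(u),"rect",np.round(c,1),np.round(s,1),round(a,1),"mean",(P.mean(0)*1000).round(1),"long-axis yaw",round((np.degrees(np.arctan2(-ax[0],ax[1]))+90)%180-90,2))
E
python3 - <<'E'
from h import *
p=snapshot("top"); im=np.array(p["pixels"]).astype(int); r,g,b=im[...,0],im[...,1],im[...,2]
print(p["camera_matrix"])
def box(m):
    k=np.zeros_like(m);k[200:310,325:405]=1;return m&k.astype(bool)
print("yellow");rect(p,box((r>120)&(g>120)&(b<90)),.215)
print("blue");rect(p,box((b>90)&(r<60)),.132)
print("white bar");rect(p,box((np.minimum(np.minimum(r,g),b)>185)),.16)
for n,z in(("pane_grip",.215),("cap_bar",.16),("tub",.075),("machine",.09)):
    o=outline_of(p,n)
    if o: print(n,round(o[0]["p"],2)); rect(p,o[0]["mask"],z)
c=cv2.resize(np.ascontiguousarray(p["pixels"][200:305,320:410,::-1]),None,fx=5.5,fy=5.5,interpolation=cv2.INTER_CUBIC); cv2.imwrite("pics/c1.png",c)
E
```

```text
[[476.27619748   0.         318.42674869]
 [  0.         476.27619748 237.5320574 ]
 [  0.           0.           1.        ]]
yellow
18 rect [ 570.7 -139.4] [252.6 170.1] 3.2 mean [ 535.5 -141.6] long-axis yaw -78.23
blue
1271 rect [ 646.9 -135.6] [ 68.4 145.4] 10.1 mean [ 646.8 -135.5] long-axis yaw 10.11
white bar
118 rect [ 543.  -150.7] [ 53.5 130.2] 10.4 mean [ 557.  -145.9] long-axis yaw 14.34
pane_grip 0.49
147 rect [ 521.6 -152.4] [ 10.7 112.4] 9.3 mean [ 521.3 -153.8] long-axis yaw 10.03
tub 0.57
451 rect [ 568.1 -157.1] [61.5 74.5] 42.8 mean [ 566.7 -155.6] long-axis yaw 8.39
machine 0.8
4134 rect [ 590.3 -144.1] [219.2 187.6] 10.3 mean [ 590.8 -141.8] long-axis yaw 89.92
```

View pics/c1.png

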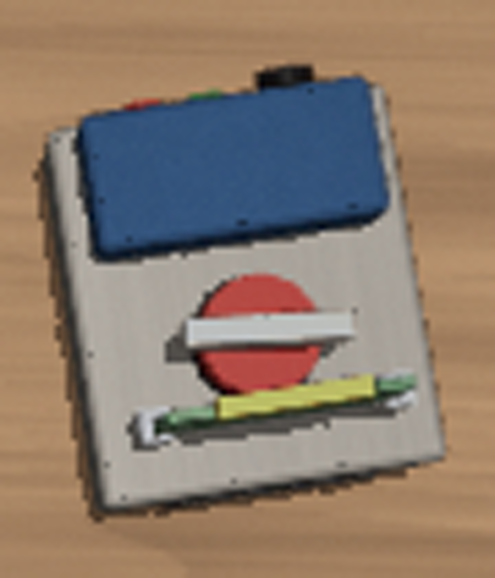

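```bash
cat >> h.py <<'E'
import json
def down(yaw):  # tool x down, tool z at yaw (deg)
    a=np.radians(yaw); z=np.array([np.cos(a),np.sin(a),0]); x=np.array([0,0,-1.]); return R.from_matrix(np.c_[x,np.cross(z,x),z])
def plan(pos,rot,n,grip,start=None):
    s=state(); p0,r0=(np.array(s["tcp_pos"]),R.from_euler("xyz",s["orientation"])) if start is None else start
    w=(r0.inv()*rot).as_rotvec(); rows=[]; p,r=p0,r0; pos=np.array(pos)
    for i in range(n):
        t=p0+(pos-p0)*(i+1)/n; d=np.round(r.inv().apply(t-p),4); v=np.round(w/n,4)
        rows.append([*d.tolist(),*v.tolist(),grip]); p=p+r.apply(d); r=r*R.from_rotvec(v)
    print("total turn deg",np.degrees(np.linalg.norm(w)).round(1),"end",p.round(4))
    for i in range(0,n,12): print(json.dumps(rows[i:i+12]))
    return p,r
E
python3 - <<'E'
from h import *
plan([.524,-.158,.27],down(10),20,1)
p=snapshot("top"); im=np.array(p["pixels"]).astype(int)
# tub: rim corners seen in top0 at z=.075
print(bp(p,[[204,240],[279,232],[288,310],[212,320]],.075).round(4))
E
```

```text
total turn deg 84.6 end [ 0.524 -0.158  0.27 ]
[[-0.0016, 0.0232, -0.0179, -0.0738, -0.0, 0.0, 1], [-0.0015, 0.0244, -0.0162, -0.0738, -0.0, 0.0, 1], [-0.0016, 0.0255, -0.0143, -0.0738, -0.0, 0.0, 1], [-0.0016, 0.0266, -0.0124, -0.0738, -0.0, 0.0, 1], [-0.0015, 0.0273, -0.0104, -0.0738, -0.0, 0.0, 1], [-0.0016, 0.0281, -0.0084, -0.0738, -0.0, 0.0, 1], [-0.0016, 0.0286, -0.0063, -0.0738, -0.0, 0.0, 1], [-0.0015, 0.029, -0.0041, -0.0738, -0.0, 0.0, 1], [-0.0016, 0.0292, -0.002, -0.0738, -0.0, 0.0, 1], [-0.0015, 0.0293, 0.0002, -0.0738, -0.0, 0.0, 1], [-0.0016, 0.0292, 0.0023, -0.0738, -0.0, 0.0, 1], [-0.0016, 0.029, 0.0045, -0.0738, -0.0, 0.0, 1]]
[[-0.0015, 0.0285, 0.0066, -0.0738, -0.0, 0.0, 1], [-0.0016, 0.028, 0.0086, -0.0738, -0.0, 0.0, 1], [-0.0016, 0.0272, 0.0107, -0.0738, -0.0, 0.0, 1], [-0.0015, 0.0264, 0.0127, -0.0738, -0.0, 0.0, 1], [-0.0016, 0.0254, 0.0147, -0.0738, -0.0, 0.0, 1], [-0.0016, 0.0242, 0.0164, -0.0738, -0.0, 0.0, 1], [-0.0015, 0.023, 0.0182, -0.0738, -0.0, 0.0, 1], [-0.0016, 0.0216, 0.0198, -0.0738, -0.0, 0.0, 1]]
[[0.6113 0.3127 0.075 ]
 [0.6409 0.0987 0.075 ]
 [0.4194 0.0646 0.075 ]
 [0.3859 0.2764 0.075 ]]
```

>>> apply_moves(increments=[[-0.0016,0.023,-0.018,-0.074,0,0,1],[-0.0016,0.0244,-0.016,-0.074,0,0,1],[-0.0016,0.0255,-0.0143,-0.074,0,0,1],[-0.0016,0.0266,-0.0124,-0.074,0,0,1],[-0.0016,0.0273,-0.0104,-0.074,0,0,1],[-0.0016,0.028,-0.0084,-0.074,0,0,1],[-0.0016,0.0286,-0.0063,-0.074,0,0,1],[-0.0016,0.029,-0.004,-0.074,0,0,1],[-0.0016,0.0292,-0.002,-0.074,0,0,1],[-0.0016,0.0293,0,-0.074,0,0,1],[-0.0016,0.0292,0.0023,-0.074,0,0,1],[-0.0016,0.029,0.0045,-0.074,0,0,1]])

```text
time_s: 3.9
tcp_pos: [0.3835, -0.3443, 0.2582]
orientation: [-0.713, 1.57, -1.124]
wrist_force: [0.2, -0.5, 0.4]
grip_width: 0.0879
```

>>> apply_moves(increments=[[-0.0016,0.0285,0.0066,-0.074,0,0,1],[-0.0016,0.028,0.0086,-0.074,0,0,1],[-0.0016,0.0272,0.0107,-0.074,0,0,1],[-0.0016,0.0264,0.0127,-0.074,0,0,1],[-0.0016,0.0254,0.0147,-0.074,0,0,1],[-0.0016,0.0242,0.0164,-0.074,0,0,1],[-0.0016,0.023,0.0182,-0.074,0,0,1],[-0.0016,0.0216,0.0198,-0.074,0,0,1],[0,0,0,0,0,0,1],[0,0,0,0,0,0,1]])

```text
time_s: 4.73
tcp_pos: [0.5236, -0.1558, 0.2708]
orientation: [0.672, 1.57, 0.853]
wrist_force: [-0.6, -1.7, -0.6]
grip_width: 0.0883
```

Run:
```python
from h import *
print(state()["wrist_force"])
plan([.524,-.158,.188],down(10),6,1)
```

```text
[-0.56644954 -1.65474599 -0.5674659 ]
total turn deg 0.4 end [ 0.524 -0.158  0.188]
[[0.0138, -0.0004, -0.0, 0.0011, 0.0001, -0.0001, 1], [0.0138, -0.0004, -0.0, 0.0011, 0.0001, -0.0001, 1], [0.0138, -0.0003, -0.0, 0.0011, 0.0001, -0.0001, 1], [0.0138, -0.0004, -0.0, 0.0011, 0.0001, -0.0001, 1], [0.0138, -0.0004, 0.0, 0.0011, 0.0001, -0.0001, 1], [0.0138, -0.0003, 0.0, 0.0011, 0.0001, -0.0001, 1]]
```

>>> apply_moves(increments=[[0.0138,-0.0004,0,0.001,0,0,1],[0.0138,-0.0004,0,0.001,0,0,1],[0.0138,-0.0004,0,0.001,0,0,1],[0.0138,-0.0004,0,0.001,0,0,1],[0.0138,-0.0004,0,0.001,0,0,0.5],[0.0138,-0.0002,0,0.001,0,0,0],[0,0,0,0,0,0,-0.5],[0,0,0,0,0,0,-0.5],[0,0,0,0,0,0,-0.5],[0,0,0,0,0,0,-0.5]])

```text
time_s: 5.57
tcp_pos: [0.5236, -0.1602, 0.1889]
orientation: [-0.628, 1.569, -0.457]
wrist_force: [-0.1, -0.4, 0.1]
grip_width: 0.0504
```

Run:
```python
from h import *
p=snapshot("scene"); s=state(); print(s["tcp_pos"],s["grip_width"])
lm(p,["pane_grip","pane"]); 
p=snapshot("scene"); c=np.ascontiguousarray(p["pixels"][110:290,200:380,::-1]); cv2.imwrite("pics/c2.png",cv2.resize(c,None,fx=3.3,fy=3.3,interpolation=cv2.INTER_CUBIC))
```

```text
[ 0.52364925 -0.16005859  0.18888555] 0.046220247051978865
7 pane_grip 0.77 [ 0.5228 -0.1556  0.2009]
7 pane 0.69 [ 0.5162 -0.1594  0.0904]
```

View pics/c2.png

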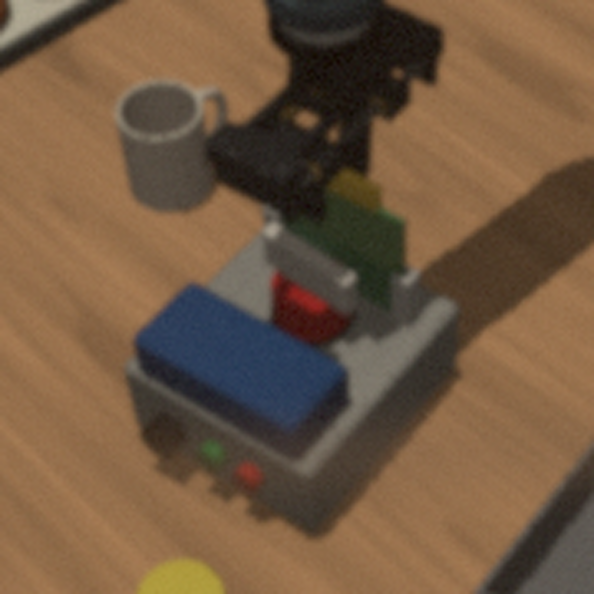

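The gripper (340,190 in the crop) straddles the pane's yellow strip above the slots. Closing.

>>> apply_moves(increments=[[0,0,0,0,0,0,-0.68],[0,0,0,0,0,0,-0.68],[0,0,0,0,0,0,-0.68],[0,0,0,0,0,0,-0.68],[0,0,0,0,0,0,-0.68],[0,0,0,0,0,0,-0.68],[0,0,0,0,0,0,-0.68]])

```text
time_s: 6.35
tcp_pos: [0.5232, -0.1596, 0.1879]
orientation: [2.616, 1.571, 2.788]
wrist_force: [0.4, 0.3, 0.8]
grip_width: 0.014
```

>>> apply_moves(increments=[[0,0,0,0,0,0,-1],[0,0,0,0,0,0,-1],[0,0,0,0,0,0,-1],[0,0,0,0,0,0,-1],[0,0,0,0,0,0,-1]])

```text
time_s: 6.77
tcp_pos: [0.5231, -0.1596, 0.1879]
orientation: [2.972, 1.571, -3.139]
wrist_force: [-0.5, -0.2, 0.4]
grip_width: 0.0097
```

>>> apply_moves(increments=[[-0.004,0,0,0,0,0,-1],[-0.006,0,0,0,0,0,-1],[-0.006,0,0,0,0,0,-1],[-0.006,0,0,0,0,0,-1]])

```text
time_s: 7.1
tcp_pos: [0.5233, -0.1596, 0.2107]
orientation: [-0.404, 1.57, -0.232]
wrist_force: [0.6, -0.2, -2.3]
grip_width: 0.0098
```

>>> apply_moves(increments=[[-0.007,0,0,0,0,0,-1],[-0.007,0,0,0,0,0,-1],[-0.008,0,0,0,0,0,-1],[-0.008,0,0,0,0,0,-1],[-0.008,0,0,0,0,0,-1],[-0.008,0,0,0,0,0,-1],[-0.008,0,0,0,0,0,-1],[-0.008,0,0,0,0,0,-1],[0,0,0,0,0,0,-1]])

```text
time_s: 7.85
tcp_pos: [0.5241, -0.1598, 0.2738]
orientation: [-0.47, 1.568, -0.298]
wrist_force: [1.0, -0.6, -1.1]
grip_width: 0.0096
```

Run:
```python
from h import *
p=snapshot("scene"); s=state(); print(s["tcp_pos"],s["grip_width"],s["wrist_force"])
lm(p,["pane_grip","pane","cap","cap_bar"],1)
# tub frame yaw 8.5; foot at tub x=-60; tilt 20 toward +x_tub
yt=8.5; xt=np.array([np.cos(np.radians(yt)),np.sin(np.radians(yt)),0]); c=np.array([.514,.188,0])
yax=np.array([-xt[1],xt[0],0])
rt=R.from_rotvec(yax*np.radians(18))*down(yt)   # top leans to +x
up=rt.apply([-1,0,0]); print(up)
foot=c-xt*.062+[0,0,.012]
tcp=foot+up*(.115-.0174); print("final",tcp)
hi=tcp+np.array([0,0,.17]); 
e=plan(hi,rt,16,-1); print("down"); plan(tcp,rt,10,-1,e)
```

```text
[ 0.52372009 -0.1597579   0.27287044] 0.009302066735727392 [ 0.41662295 -0.0433302  -1.30355458]
9 pane_grip 0.95 [ 0.5256 -0.1571  0.2895]
9 pane 0.66 [ 0.5218 -0.1604  0.1768]
9 cap 0.69 [ 0.5545 -0.1519  0.0958]
9 cap_bar 0.64 [ 0.522  -0.1634  0.0891]
[0.30562271 0.04567562 0.95105652]
final [0.48250979 0.18329376 0.10482312]
total turn deg 18.0 end [0.4825 0.1833 0.2748]
[[-0.0002, 0.0215, 0.0012, 0.0015, 0.0196, 0.0002, -1], [-0.0002, 0.0216, 0.0011, 0.0015, 0.0196, 0.0002, -1], [-0.0003, 0.0215, 0.0012, 0.0015, 0.0196, 0.0002, -1], [-0.0002, 0.0216, 0.001, 0.0015, 0.0196, 0.0002, -1], [-0.0003, 0.0215, 0.0011, 0.0015, 0.0196, 0.0002, -1], [-0.0003, 0.0216, 0.001, 0.0015, 0.0196, 0.0002, -1], [-0.0003, 0.0216, 0.0009, 0.0015, 0.0196, 0.0002, -1], [-0.0003, 0.0215, 0.001, 0.0015, 0.0196, 0.0002, -1], [-0.0004, 0.0216, 0.0008, 0.0015, 0.0196, 0.0002, -1], [-0.0003, 0.0215, 0.0009, 0.0015, 0.0196, 0.0002, -1], [-0.0004, 0.0216, 0.0008, 0.0015, 0.0196, 0.0002, -1], [-0.0004, 0.0215, 0.0008, 0.0015, 0.0196, 0.0002, -1]]
[[-0.0003, 0.0216, 0.0007, 0.0015, 0.0196, 0.0002, -1], [-0.0004, 0.0216, 0.0007, 0.0015, 0.0196, 0.0002, -1], [-0.0004, 0.0215, 0.0006, 0.0015, 0.0196, 0.0002, -1], [-0.0004, 0.0216, 0.0006, 0.0015, 0.0196, 0.0002, -1]]
down
total turn deg 0.0 end [0.4825 0.1833 0.1048]
[[0.0162, 0.0, 0.0053, -0.0, -0.0, 0.0, -1], [0.0161, 0.0, 0.0052, -0.0, -0.0, 0.0, -1], [0.0162, 0.0, 0.0053, -0.0, -0.0, 0.0, -1], [0.0161, 0.0, 0.0053, -0.0, -0.0, 0.0, -1], [0.0162, 0.0, 0.0052, -0.0, -0.0, 0.0, -1], [0.0162, 0.0, 0.0053, -0.0, -0.0, 0.0, -1], [0.0161, 0.0, 0.0052, -0.0, -0.0, 0.0, -1], [0.0162, 0.0, 0.0053, -0.0, -0.0, 0.0, -1], [0.0162, 0.0, 0.0053, -0.0, -0.0, 0.0, -1], [0.0161, 0.0, 0.0052, -0.0, -0.0, 0.0, -1]]
```

>>> apply_moves(increments=[[0,0.01,0.001,0.0015,0.008,0,-1],[0,0.0215,0.001,0.0015,0.0196,0,-1],[-0.0003,0.0215,0.001,0.0015,0.0196,0,-1],[-0.0003,0.0215,0.001,0.0015,0.0196,0,-1],[-0.0003,0.0215,0.001,0.0015,0.0196,0,-1],[-0.0003,0.0215,0.001,0.0015,0.0196,0,-1],[-0.0003,0.0215,0.001,0.0015,0.0196,0,-1],[-0.0003,0.0215,0.001,0.0015,0.0196,0,-1],[-0.0003,0.0215,0.001,0.0015,0.0196,0,-1],[-0.0003,0.0215,0.001,0.0015,0.0196,0,-1],[-0.0003,0.0215,0.001,0.0015,0.0196,0,-1],[-0.0003,0.0215,0.001,0.0015,0.0196,0,-1]])

```text
time_s: 9.1
tcp_pos: [0.4945, 0.0874, 0.2734]
orientation: [-3.132, 1.346, -2.978]
wrist_force: [-0.1, 0.4, -2.1]
grip_width: 0.0096
```

>>> apply_moves(increments=[[-0.0003,0.0215,0.0008,0.0015,0.0196,0,-1],[-0.0003,0.0215,0.0007,0.0015,0.0196,0,-1],[-0.0003,0.0215,0.0006,0.0015,0.0196,0,-1],[-0.0003,0.0215,0.0006,0.0015,0.0196,0,-1],[0,0.01,0,0,0.0116,0,-1],[0,0,0,0,0,0,-1],[0,0,0,0,0,0,-1]])

```text
time_s: 9.68
tcp_pos: [0.4835, 0.1807, 0.2735]
orientation: [-3.128, 1.257, -2.979]
wrist_force: [-0.1, -0.0, -1.0]
grip_width: 0.0097
```

Run:
```python
from h import *
p=snapshot("scene"); s=state(); print(s["tcp_pos"],s["grip_width"],s["wrist_force"])
lm(p,["pane_grip","pane","tub"],1)
print(R.from_euler('xyz',s['orientation']).apply([-1,0,0]))
yt=8.5;yax=np.array([-np.sin(np.radians(yt)),np.cos(np.radians(yt)),0])
rt=R.from_rotvec(yax*np.radians(18))*down(yt)
plan([.4825,.1833,.1048],rt,10,-1)
```

```text
[0.48375029 0.17976266 0.2735726 ] 0.00981827746942457 [ 0.54460489 -0.28215923 -1.24143171]
10 pane_grip 0.92 [0.494  0.1826 0.2888]
10 pane 0.6 [0.453  0.1731 0.1822]
10 tub 0.88 [5.121e-01 1.961e-01 5.000e-04]
[0.30443808 0.04985938 0.95122631]
total turn deg 0.3 end [0.4825 0.1833 0.1048]
[[0.0161, 0.0005, 0.0051, -0.0003, 0.0001, 0.0004, -1], [0.0161, 0.0005, 0.0052, -0.0003, 0.0001, 0.0004, -1], [0.0161, 0.0004, 0.0051, -0.0003, 0.0001, 0.0004, -1], [0.0161, 0.0005, 0.0051, -0.0003, 0.0001, 0.0004, -1], [0.0161, 0.0004, 0.0052, -0.0003, 0.0001, 0.0004, -1], [0.0161, 0.0005, 0.0051, -0.0003, 0.0001, 0.0004, -1], [0.0161, 0.0004, 0.0051, -0.0003, 0.0001, 0.0004, -1], [0.0162, 0.0004, 0.0052, -0.0003, 0.0001, 0.0004, -1], [0.0161, 0.0005, 0.0051, -0.0003, 0.0001, 0.0004, -1], [0.0161, 0.0004, 0.0052, -0.0003, 0.0001, 0.0004, -1]]
```

>>> apply_moves(increments=[[0.016,0.0005,0.005,0,0,0,-1],[0.016,0.0005,0.005,0,0,0,-1],[0.016,0.0005,0.005,0,0,0,-1],[0.016,0.0005,0.005,0,0,0,-1],[0.016,0.0005,0.005,0,0,0,-1],[0.016,0.0005,0.005,0,0,0,-1],[0.016,0.0005,0.005,0,0,0,-1],[0.016,0.0005,0.005,0,0,0,-1],[0.016,0,0.005,0,0,0,-1],[0.008,0,0.003,0,0,0,-1],[0,0,0,0,0,0,-1]])

```text
time_s: 10.8
tcp_pos: [0.4811, 0.1827, 0.113]
orientation: [-3.127, 1.254, -2.98]
wrist_force: [0.1, 0.3, -0.6]
grip_width: 0.0097
```

Run:
```python
from h import *
p=snapshot("scene"); s=state(); print(s["tcp_pos"],s["grip_width"],s["wrist_force"])
lm(p,["pane_grip","pane","tub"],1)
```

```text
[0.48167663 0.1833146  0.11413531] 0.009831488337928742 [ 0.50896361 -0.40574445 -0.28373037]
11 pane_grip 0.73 [0.4916 0.1866 0.1287]
11 pane 0.62 [0.4495 0.1768 0.0212]
11 tub 0.88 [0.5119 0.2011 0.0034]
```

Lower edge ≈20 mm high; go down to contact gently, then open slowly.

>>> apply_moves(increments=[[0.0057,0,0.0019,0,0,0,-1],[0.0038,0,0.0012,0,0,0,-1],[0,0,0,0,0,0,-1]])

```text
time_s: 11.25
tcp_pos: [0.4815, 0.1838, 0.1038]
orientation: [-3.129, 1.256, -2.981]
wrist_force: [0.5, 0.0, -1.3]
grip_width: 0.0095
```

>>> apply_moves(increments=[[0,0,0,0,0,0,-0.7],[0,0,0,0,0,0,-0.5],[0,0,0,0,0,0,0],[0,0,0,0,0,0,0.3],[0,0,0,0,0,0,0.6],[0,0,0,0,0,0,0.9],[0,0,0,0,0,0,0.9],[0,0,0,0,0,0,0.9],[0,0,0,0,0,0,0.9],[0,0,0,0,0,0,0.9]])

```text
time_s: 12.08
tcp_pos: [0.4818, 0.1841, 0.1044]
orientation: [-3.13, 1.257, -2.983]
wrist_force: [-0.8, 0.5, -0.7]
grip_width: 0.0708
```

>>> apply_moves(increments=[[-0.01,0,0,0,0,0,0.9],[-0.015,0,0,0,0,0,0.9],[-0.015,0,0,0,0,0,0.9],[-0.02,0,0,0,0,0,0.9],[-0.02,0,0,0,0,0,0.9],[-0.02,0,0,0,0,0,0.9],[-0.02,0,0,0,0,0,0.9],[-0.02,0,0,0,0,0,0.9],[-0.02,0,0,0,0,0,0.9],[-0.02,0,0,0,0,0,0.9],[0,0,0,0,0,0,0.9]])

```text
time_s: 13.0
tcp_pos: [0.539, 0.1941, 0.2799]
orientation: [-3.136, 1.264, -2.989]
wrist_force: [0.4, -0.1, -0.7]
grip_width: 0.0836
```

Run:
```python
from h import *
p=snapshot("scene"); q=snapshot("top"); s=state(); print(s["tcp_pos"],s["grip_width"],s["wrist_force"])
lm(p,["pane_grip","pane","pane_mid","tub","cap","cap_bar","seat"],1); lm(q,["pane_grip","pane","pane_mid","tub","cap","cap_bar","seat"],1)
im=np.hstack([p["pixels"][110:410,220:520],q["pixels"][180:380,195:405][:200].repeat(1,0) if 0 else cv2.resize(np.ascontiguousarray(q["pixels"][195:345,200:410]),(420,300))])
cv2.imwrite("pics/c3.png",np.ascontiguousarray(im[:,:,::-1]))
m=np.zeros((480,640),bool); m[245:285,350:400]=1; i=np.array(q["pixels"]).astype(int)
rect(q,m&(i.min(2)>190),.16)
for n in("cap_bar",):
    o=outline_of(q,n); 
    if o: print(o[0]["p"]);rect(q,o[0]["mask"],.13)
```

```text
[0.53692471 0.19315284 0.27632251] 0.08361743975763691 [ 0.63903343 -0.37280813 -1.16909477]
12 pane_grip 0.84 [0.5729 0.1974 0.0102]
12 pane 0.69 [0.4549 0.18   0.0092]
12 pane_mid 0.94 [0.5138 0.1864 0.0086]
12 tub 0.39 [0.4858 0.4005 0.0011]
12 cap 0.86 [ 0.5605 -0.1494  0.0946]
12 cap_bar 0.63 [ 0.5534 -0.1547  0.1401]
12 seat 0.88 [ 0.5541 -0.1504  0.0927]
13 cap 0.93 [ 0.5639 -0.151   0.0937]
13 cap_bar 0.66 [ 0.5646 -0.1518  0.1425]
13 seat 0.89 [ 0.5619 -0.1506  0.0947]
127 rect [ 543.5 -157.2] [ 54.1 121.4] 9.9 mean [ 558.1 -155.4] long-axis yaw -6.96
0.56
475 rect [ 563.1 -151.6] [61.8 70.8] 46.1 mean [ 560.2 -150.3] long-axis yaw 9.92
```

View pics/c3.png

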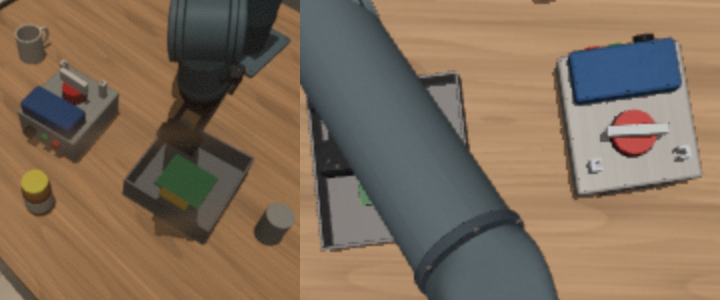

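Run:
```python
from h import *
q=snapshot("top"); i=np.array(q["pixels"]).astype(int)
m=np.zeros((480,640),bool); m[252:271,348:392]=1
for t in(190,205,215): rect(q,m&(i.min(2)>t),.16)
```

```text
119 rect [ 559.1 -163. ] [102.4  25.1] 80.6 mean [ 560.8 -151.4] long-axis yaw 1.8
0 rect [0. 0.] [0. 0.] 0.0 mean [nan nan] long-axis yaw 0.0
0 rect [0. 0.] [0. 0.] 0.0 mean [nan nan] long-axis yaw 0.0h.py:15: RuntimeWarning: Mean of empty slice.
  c,s,a=cv2.minAreaRect((P*1000).astype(np.float32)); d=P-P.mean(0); w,V=np.linalg.eigh(d.T@d)
  ret = um.true_divide(
h.py:16: RuntimeWarning: Mean of empty slice.
  ax=V[:,1]; print(len(u),"rect",np.round(c,1),np.round(s,1),round(a,1),"mean",(P.mean(0)*1000).round(1),"long-axis yaw",round((np.degrees(np.arctan2(-ax[0],ax[1]))+90)%180-90,2))
```

Run:
```python
from h import *
q=snapshot("top"); i=np.array(q["pixels"]).astype(int)
m=np.zeros((480,640),bool); m[252:271,348:392]=1
for t in(180,185,190,195):
    k,l,st,_=cv2.connectedComponentsWithStats((m&(i.min(2)>t)).astype(np.uint8),connectivity=4)
    if k>1: rect(q,l==1+np.argmax(st[1:,4]),.16)
```

```text
127 rect [ 561.4 -150.8] [10.8 78.2] 1.6 mean [ 561.3 -151. ] long-axis yaw 4.37
124 rect [ 561.4 -150.8] [10.8 78.2] 1.6 mean [ 561.3 -151. ] long-axis yaw 4.48
115 rect [ 561.  -150.8] [10.5 78.5] 4.8 mean [ 561.1 -149.8] long-axis yaw 4.1
3 rect [ 559.6 -158.2] [3.8 1.9] 46.1 mean [ 559.8 -158.4] long-axis yaw -43.99
```

Run:
```python
from h import *
e=plan([.5613,-.151,.24],down(4.5),18,-.1)
```

```text
total turn deg 18.4 end [ 0.5613 -0.151   0.24  ]
[[0.0024, -0.0191, -0.0008, 0.0038, -0.0174, 0.0008, -0.1], [0.0024, -0.0191, -0.0007, 0.0038, -0.0174, 0.0008, -0.1], [0.0023, -0.0191, -0.0007, 0.0038, -0.0174, 0.0008, -0.1], [0.0023, -0.0191, -0.0007, 0.0038, -0.0174, 0.0008, -0.1], [0.0023, -0.0191, -0.0006, 0.0038, -0.0174, 0.0008, -0.1], [0.0023, -0.0191, -0.0006, 0.0038, -0.0174, 0.0008, -0.1], [0.0022, -0.0192, -0.0006, 0.0038, -0.0174, 0.0008, -0.1], [0.0022, -0.0191, -0.0006, 0.0038, -0.0174, 0.0008, -0.1], [0.0022, -0.0191, -0.0005, 0.0038, -0.0174, 0.0008, -0.1], [0.0022, -0.0191, -0.0004, 0.0038, -0.0174, 0.0008, -0.1], [0.0021, -0.0192, -0.0005, 0.0038, -0.0174, 0.0008, -0.1], [0.0022, -0.0191, -0.0004, 0.0038, -0.0174, 0.0008, -0.1]]
[[0.0021, -0.0191, -0.0003, 0.0038, -0.0174, 0.0008, -0.1], [0.002, -0.0192, -0.0004, 0.0038, -0.0174, 0.0008, -0.1], [0.0021, -0.0191, -0.0003, 0.0038, -0.0174, 0.0008, -0.1], [0.002, -0.0192, -0.0002, 0.0038, -0.0174, 0.0008, -0.1], [0.002, -0.0191, -0.0002, 0.0038, -0.0174, 0.0008, -0.1], [0.002, -0.0192, -0.0002, 0.0038, -0.0174, 0.0008, -0.1]]
```

>>> apply_moves(increments=[[0.0024,-0.019,-0.0008,0.0038,-0.0174,0.0008,-0.1],[0.0024,-0.019,-0.0007,0.0038,-0.0174,0.0008,-0.1],[0.0023,-0.019,-0.0007,0.0038,-0.0174,0.0008,-0.1],[0.0023,-0.019,-0.0007,0.0038,-0.0174,0.0008,-0.1],[0.0023,-0.019,-0.0006,0.0038,-0.0174,0.0008,-0.1],[0.0023,-0.019,-0.0006,0.0038,-0.0174,0.0008,-0.1],[0.0022,-0.019,-0.0006,0.0038,-0.0174,0.0008,-0.1],[0.0022,-0.019,-0.0006,0.0038,-0.0174,0.0008,-0.1],[0.0022,-0.019,-0.0005,0.0038,-0.0174,0.0008,-0.1],[0.0022,-0.019,-0.0004,0.0038,-0.0174,0.0008,-0.1],[0.0021,-0.019,-0.0005,0.0038,-0.0174,0.0008,-0.1],[0.0022,-0.019,-0.0004,0.0038,-0.0174,0.0008,-0.1]])

```text
time_s: 14.95
tcp_pos: [0.5529, -0.0359, 0.2519]
orientation: [-3.106, 1.467, -3.005]
wrist_force: [-0.3, -0.3, -0.2]
grip_width: 0.04
```

>>> apply_moves(increments=[[0.002,-0.0195,-0.0003,0.0038,-0.0174,0.0008,-0.1],[0.002,-0.0195,-0.0004,0.0038,-0.0174,0.0008,-0.1],[0.002,-0.0195,-0.0003,0.0038,-0.0174,0.0008,-0.1],[0.002,-0.0195,-0.0002,0.0038,-0.0174,0.0008,-0.1],[0.002,-0.0195,-0.0002,0.0038,-0.0174,0.0008,-0.1],[0.002,-0.0195,-0.0002,0.0038,-0.0174,0.0008,-0.1],[0,0,0,0,0,0,-0.1],[0,0,0,0,0,0,-0.1]])

```text
time_s: 15.62
tcp_pos: [0.561, -0.1526, 0.2402]
orientation: [3.045, 1.57, 3.122]
wrist_force: [0.0, 0.3, 0.3]
grip_width: 0.0398
```

Run:
```python
from h import *
s=state();print(s["tcp_pos"],s["grip_width"],s["wrist_force"],s["ft_torque"],s["q"])
e=plan([.5613,-.151,.131],down(4.5),10,-.1)
```

```text
[ 0.56097191 -0.1526352   0.24016193] 0.039847683192222656 [0.01537835 0.31974186 0.27883654] [ 0.00805582 -0.07730968 -0.01290057] [ 0.56607073  0.46776072 -0.50634023  1.70091506  0.25642408  1.04005658
  0.05084511]
total turn deg 0.1 end [ 0.5613 -0.151   0.131 ]
[[0.0109, 0.0002, 0.0001, -0.0002, -0.0001, -0.0, -0.1], [0.0109, 0.0001, 0.0, -0.0002, -0.0001, -0.0, -0.1], [0.0109, 0.0002, 0.0001, -0.0002, -0.0001, -0.0, -0.1], [0.011, 0.0001, 0.0, -0.0002, -0.0001, -0.0, -0.1], [0.0109, 0.0002, 0.0001, -0.0002, -0.0001, -0.0, -0.1], [0.0109, 0.0002, 0.0, -0.0002, -0.0001, -0.0, -0.1], [0.0109, 0.0001, 0.0, -0.0002, -0.0001, -0.0, -0.1], [0.0109, 0.0002, 0.0001, -0.0002, -0.0001, -0.0, -0.1], [0.0109, 0.0001, 0.0, -0.0002, -0.0001, -0.0, -0.1], [0.011, 0.0002, 0.0001, -0.0002, -0.0001, -0.0, -0.1]]
```

>>> apply_moves(increments=[[0.011,0,0,0,0,0,-0.1],[0.011,0.0002,0,0,0,0,-0.1],[0.011,0.0002,0,0,0,0,-0.1],[0.011,0.0002,0,0,0,0,-0.1],[0.011,0.0002,0,0,0,0,-0.1],[0.011,0.0002,0,0,0,0,-0.1],[0.011,0.0002,0,0,0,0,-0.1],[0.011,0.0002,0,0,0,0,-0.1],[0.011,0.0002,0,0,0,0,-0.1],[0.01,0,0,0,0,0,-0.1],[0,0,0,0,0,0,-0.1]])

```text
time_s: 16.53
tcp_pos: [0.5598, -0.1499, 0.1289]
orientation: [2.827, 1.567, 2.906]
wrist_force: [-0.5, -0.8, -0.1]
grip_width: 0.0394
```

>>> apply_moves(increments=[[0,0,0,0,0,0,-0.5],[0,0,0,0,0,0,-0.6],[0,0,0,0,0,0,-0.6],[0,0,0,0,0,0,-1],[0,0,0,0,0,0,-1],[0,0,0,0,0,0,-1],[0,0,0,0,0,0,-1]])

```text
time_s: 17.12
tcp_pos: [0.5598, -0.1505, 0.1317]
orientation: [-2.975, 1.568, -2.897]
wrist_force: [-6.1, 0.1, 6.1]
grip_width: 0.0136
```

Run:
```python
from h import *
s=state();print(s["tcp_pos"],s["grip_width"],s["wrist_force"],s["ft_torque"])
r=R.from_euler('xyz',s['orientation']); print(r.as_matrix().round(3))
p=snapshot("scene"); c=np.ascontiguousarray(p["pixels"][140:280,220:360,::-1]); cv2.imwrite("pics/c4.png",cv2.resize(c,None,fx=4,fy=4,interpolation=cv2.INTER_CUBIC))
```

```text
[ 0.55981237 -0.15048606  0.13172078] 0.01359143351466569 [-6.05713871  0.11410419  6.13946388] [-0.02979125  1.08941498  0.02546644]
[[-0.003 -0.078  0.997]
 [-0.001  0.997  0.078]
 [-1.    -0.    -0.003]]
```

View pics/c4.png

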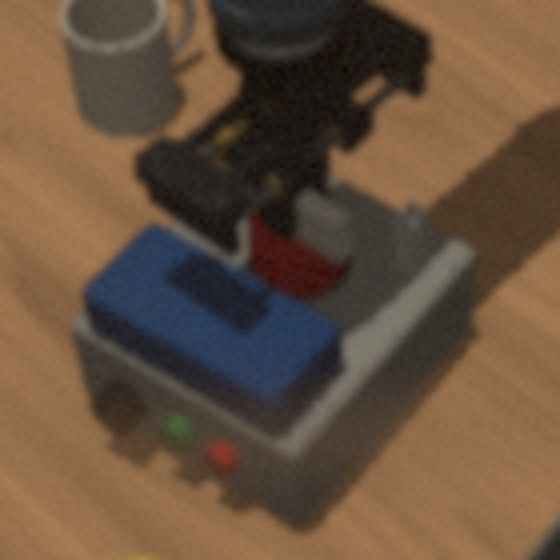

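>>> apply_moves(increments=[[-0.001,0,-0.001,0,0,0,-1],[0,0,0,0,0,0,-1],[0,0,0,0,0,0,-1]])

```text
time_s: 17.42
tcp_pos: [0.5598, -0.1504, 0.1323]
orientation: [-2.935, 1.57, -2.857]
wrist_force: [-2.5, -0.3, 1.4]
grip_width: 0.0137
```

>>> apply_moves(increments=[[0,0,0,0.03,0,0,-1],[0,0,0,0.03,0,0,-1],[0,0,0,0.03,0,0,-1],[0,0,0,0,0,0,-1]])

```text
time_s: 17.75
tcp_pos: [0.5598, -0.1507, 0.132]
orientation: [-2.634, 1.57, -2.646]
wrist_force: [-2.1, -1.0, -0.9]
grip_width: 0.0136
```

```bash
cat > st.py <<'E'
from h import *
s=state(); z=R.from_euler('xyz',s['orientation']).as_matrix()
print(np.round(s["tcp_pos"],4),"yaw",np.degrees(np.arctan2(z[1,2],z[0,2])).round(2),"rel",np.degrees(np.arctan2(z[1,2],z[0,2])).round(2)-10.1,"F",np.round(s["wrist_force"],1),"T",np.round(s["ft_torque"],2),round(s["grip_width"],4))
E
python3 st.py
```

```text
[ 0.5598 -0.1507  0.132 ] yaw -0.71 rel -10.809999999999999 F [-2.1 -1.  -0.9] T [-0.28  0.46  0.02] 0.0136
```

>>> apply_moves(increments=[[0,0,0,0.03,0,0,-1],[0,0,0,0.03,0,0,-1],[0,0,0,0.02,0,0,-1],[0,0,0,0,0,0,-1]])

```text
time_s: 18.08
tcp_pos: [0.5598, -0.1507, 0.132]
orientation: [-2.323, 1.569, -2.413]
wrist_force: [-3.0, -2.3, -1.4]
grip_width: 0.0139
```

```bash
python3 st.py
```

```text
[ 0.5598 -0.1507  0.132 ] yaw -5.17 rel -15.27 F [-3.  -2.3 -1.4] T [-0.71  0.58  0.63] 0.0139
```

>>> apply_moves(increments=[[0,0,0,0.02,0,0,-1],[0,0,0,0.02,0,0,-1],[0,0,0,0,0,0,-1]])

```text
time_s: 18.33
tcp_pos: [0.5599, -0.1507, 0.1321]
orientation: [-2.316, 1.57, -2.448]
wrist_force: [-2.1, -2.6, -2.0]
grip_width: 0.0141
```

```bash
python3 st.py
```

```text
[ 0.5599 -0.1507  0.1321] yaw -7.55 rel -17.65 F [-2.1 -2.6 -2. ] T [-0.92  0.59  0.86] 0.0141
```

Torque climbs from 0.02 to 0.86 N·m about 12° from straight, so clockwise is the wrong way. Reversing.

>>> apply_moves(increments=[[0,0,0,-0.06,0,0,-1],[0,0,0,-0.06,0,0,-1],[0,0,0,-0.06,0,0,-1],[0,0,0,-0.06,0,0,-1],[0,0,0,-0.06,0,0,-1],[0,0,0,-0.06,0,0,-1],[0,0,0,-0.06,0,0,-1],[0,0,0,-0.06,0,0,-1],[0,0,0,-0.06,0,0,-1],[0,0,0,-0.06,0,0,-1],[0,0,0,0,0,0,-1]])

```text
time_s: 19.25
tcp_pos: [0.5594, -0.1499, 0.1319]
orientation: [2.101, 1.569, 2.57]
wrist_force: [-4.3, -2.2, -2.3]
grip_width: 0.0135
```

```bash
python3 st.py
```

```text
[ 0.5594 -0.1499  0.1319] yaw 26.9 rel 16.799999999999997 F [-4.3 -2.2 -2.3] T [-0.35  0.79 -0.02] 0.0135
```

>>> apply_moves(increments=[[0,0,0,-0.065,0,0,-1],[0,0,0,-0.065,0,0,-1],[0,0,0,-0.065,0,0,-1],[0,0,0,-0.065,0,0,-1],[0,0,0,-0.065,0,0,-1],[0,0,0,-0.065,0,0,-1],[0,0,0,0,0,0,-1]])

```text
time_s: 19.83
tcp_pos: [0.5594, -0.1501, 0.1319]
orientation: [1.869, 1.569, 2.727]
wrist_force: [-4.3, -2.0, -1.8]
grip_width: 0.014
```

>>> apply_moves(increments=[[0,0,0,-0.065,0,0,-1],[0,0,0,-0.065,0,0,-1],[0,0,0,-0.065,0,0,-1],[0,0,0,-0.065,0,0,-1],[0,0,0,-0.065,0,0,-1],[0,0,0,-0.05,0,0,-1],[0,0,0,0,0,0,-1]])

```text
time_s: 20.42
tcp_pos: [0.5594, -0.1501, 0.1319]
orientation: [1.574, 1.569, 2.806]
wrist_force: [-5.3, -1.2, -1.2]
grip_width: 0.0134
```

```bash
python3 st.py
python3 - <<'E'
from h import *
q=snapshot("top"); i=np.array(q["pixels"]).astype(int); cv2.imwrite("pics/c5.png",cv2.resize(np.ascontiguousarray(q["pixels"][190:320,310:420,::-1]),None,fx=4.5,fy=4.5,interpolation=cv2.INTER_CUBIC))
E
```

```text
[ 0.5594 -0.1501  0.1319] yaw 70.58 rel 60.48 F [-5.3 -1.2 -1.2] T [-0.31  1.04 -0.01] 0.0134
```

View pics/c5.png

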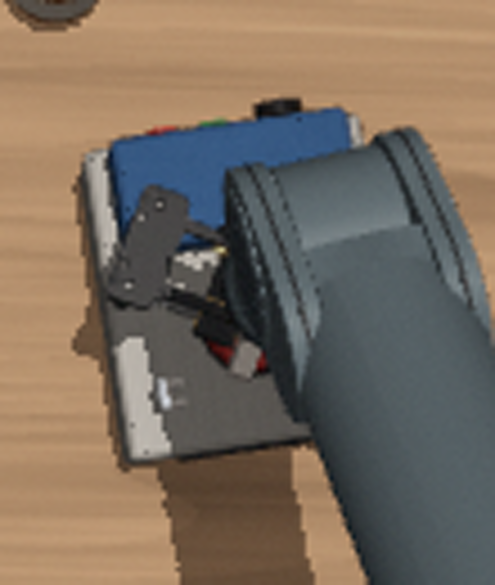

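Most of the bar is hidden, but its near end shows at crop (245,360); I'll derive the bar angle from it.

Run:
```python
from h import *
q=snapshot("top"); i=np.array(q["pixels"]).astype(int)
print(np.round(i[264:276,356:372].mean(2)).astype(int))
for u in([364.4,270],[366,265.5],[363,274]):
    P=bp(q,[u],.16)[0]; d=P[:2]-np.array([.5603,-.1508]); print(P.round(4),np.hypot(*d).round(4),np.degrees(np.arctan2(d[0],-d[1])).round(1), "yaw of bar",np.degrees(np.arctan2(-d[0],d[1])).round(1))
```

```text
[[ 25  25  30  26  27  31  42  58   8  28  36  29  33  43  40  37]
 [ 16  18  20  22  26  29  55  64  49  19  27  40  36  41  38  35]
 [ 19  27  23  14  16  24  64  92 113 109  62  23  35  40  39  38]
 [ 18  29  39  43  41  47  65 117 116 114 112  88  33  38  36  37]
 [ 49  18  27  35  49  54  79 117 116 116 116 116  42  35  38  38]
 [ 81  48  15  32  39  63  95 117 114 116 113  89  50  35  38  34]
 [ 85  84  50  18  27  67 115 116 115 115 113  61  50  43  36  36]
 [ 84  86  83  51  38  85 119 117 115 115 113  40  33  31  36  37]
 [ 83  84  86  84  75  89 117 116 116 115  71  15  17  22  37  35]
 [ 85  85  87  87  80  77  70  84  99 111  41  51  51  64  58  36]
 [ 84  85  87  85  83  82  82  79  78  81  84  83  83  82  63  35]
 [ 85  85  88  86  87  84  86  86  85  86  86  84  82  83  82  50]]
[ 0.5315 -0.1402  0.16  ] 0.0307 -110.3 yaw of bar 69.7
[ 0.5437 -0.1443  0.16  ] 0.0178 -111.4 yaw of bar 68.6
[ 0.5207 -0.1366  0.16  ] 0.0421 -109.8 yaw of bar 70.2
```

Bar yaw ≈70°, i.e. ≈60° from straight, within 55–69. Small relief and turn, then lift a little first.

>>> apply_moves(increments=[[0,0.0009,-0.0003,-0.03,0,0,-1],[0,0,0,0,0,0,-1],[-0.003,0,0,0,0,0,-1],[-0.003,0,0,0,0,0,-1],[-0.003,0,0,0,0,0,-1],[-0.003,0,0,0,0,0,-1],[0,0,0,0,0,0,-1]])

```text
time_s: 21.1
tcp_pos: [0.5595, -0.1503, 0.145]
orientation: [-1.957, 1.57, -0.694]
wrist_force: [-2.9, -1.9, 0.9]
grip_width: 0.0135
```

```bash
python3 st.py
```

```text
[ 0.5595 -0.1503  0.145 ] yaw 72.37 rel 62.27 F [-2.9 -1.9  0.9] T [-0.39  0.82 -0.01] 0.0135
```

>>> apply_moves(increments=[[-0.005,0,0,0,0,0,-1],[-0.007,0,0,0,0,0,-1],[-0.008,0,0,0,0,0,-1],[-0.008,0,0,0,0,0,-1],[-0.01,0,0,0,0,0,-1],[-0.01,0,0,0,0,0,-1],[-0.01,0,0,0,0,0,-1],[-0.01,0,0,0,0,0,-1],[-0.009,0,0,0,0,0,-1],[-0.006,0,0,0,0,0,-1],[-0.003,0,0,0,0,0,-1],[0,0,0,0,0,0,-1]])

```text
time_s: 22.1
tcp_pos: [0.5596, -0.1503, 0.2309]
orientation: [-1.632, 1.57, -0.369]
wrist_force: [0.4, -0.2, -1.1]
grip_width: 0.0134
```

>>> apply_moves(increments=[[0,0,0,0,0,0,-1],[0,0,0,0,0,0,-1],[0,0,0,0,0,0,-1],[0,0,0,0,0,0,-1],[0,0,0,0,0,0,-1],[0,0,0,0,0,0,-1]])

```text
time_s: 22.6
tcp_pos: [0.5592, -0.1501, 0.2301]
orientation: [1.364, 1.57, 2.628]
wrist_force: [-0.4, -0.1, -0.4]
grip_width: 0.0138
```

```bash
python3 st.py
python3 - <<'E'
from h import *
p=snapshot("scene"); lm(p,["cap","cap_bar","seat","pane","pane_mid","tub","mug","jar","shaker"],1); save(p,"c6.png")
q=snapshot("top"); lm(q,["cap","pane_mid","tub","mug","jar","shaker"],1); print(np.abs(state()["joint_velocities"]).max())
E
```

```text
[ 0.5592 -0.1501  0.2301] yaw 72.42 rel 62.32 F [-0.4 -0.1 -0.4] T [ 0.04 -0.16  0.03] 0.0138
19 cap 0.61 [ 0.5598 -0.1488  0.1903]
19 cap_bar 0.79 [ 0.5544 -0.153   0.2377]
19 seat 0.77 [ 0.5521 -0.1502  0.0923]
19 pane 0.83 [0.4541 0.1798 0.0108]
19 pane_mid 0.56 [0.5125 0.1877 0.0092]
19 tub 0.51 [0.5729 0.2015 0.0085]
19 mug 0.97 [ 0.4951 -0.4184 -0.0006]
19 jar 0.68 [ 0.7988 -0.0174 -0.0024]
19 shaker 0.83 [4.870e-01 4.043e-01 2.000e-04]
20 cap 0.39 [ 0.5667 -0.1513  0.1896]
20 pane_mid 0.61 [0.5176 0.191  0.0111]
20 mug 0.61 [ 0.4923 -0.4186 -0.0006]
20 jar 0.91 [ 0.8088 -0.0228 -0.0032]
20 shaker 0.7 [ 4.898e-01  4.053e-01 -3.000e-04]
0.002011097770569072
```

View pics/c6.png

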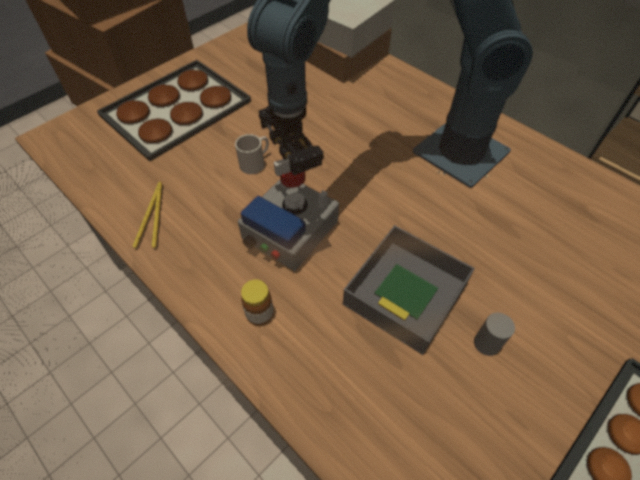

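The cap hangs upright in the gripper at (292,180), above the bare neck at (295,202). The pane lies flat in the tub at (405,292), and the bystanders are unmoved. Handing in.

```bash
python3 -c "
from h import *
print(finish_job())"
```

```text
the job is handed in; nothing more can be done
None
```

The machine is open and the job is handed in, with no verdict reported. The robot clock read about 23 s of the allowed 66 s.

- **Pane:** I slid it up out of its slots by the yellow strip and released it in the grey tub. The last picture shows it lying flat inside.
- **Cap:** I tried clockwise first. It hit the hard stop about 12° from straight, with the turning moment rising from 0.02 to 0.86 N·m. Anticlockwise it turned freely, so I took it to about 62° and lifted it straight off.
- **Final state:** the cap is gripped, upright and still. Its rim is at about 0.190 m, roughly 98 mm above the seat. The wrist force is under 1 N.
- **Bystanders:** the mug and shaker read within about 3 mm of their starting positions. The jar's two final readings differ by up to 6 mm from the earlier ones, which is about network noise; in the picture it stands where it was.
- **Checks that disagreed:**
  - The tub landmark was off in the last scene picture (0.573, 0.202) and unreliable in the one before, but the tub is fixed and earlier readings agreed.
  - At the clockwise stop the gripper had turned about 5° past the bar. A picture later put the bar at about 60°, within 1° of the gripper, before the final small turn.

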